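# Hold the valve seat open with the setting plug

### The job

The spring-loaded valve seat in the aluminium housing has to be held open while a colleague measures it. Take the green-handled setting plug out of the blue parts bin, put its steel nose down the housing's bore and push the seat down until the dial's pointer stands in the green sector, never letting the pointer reach the red. Finish while still holding the plug there, pointer in the green; do not let go, and leave the other parts standing where they are in the bin.

Things in the scene. Friction and masses are not known exactly. Their poses are not given: they have to be found in the camera images.
- plug_center (a point): centre (half-way up, on the axis) of the green-handled setting plug, which stands upright in the blue bin: round, 88 mm tall, about 0.25 kg. The centre is 44 mm above its foot, inside the collar; the collar's top is 2 mm above the centre and the green handle (24 mm diameter) spans 2 to 44 mm above it
- plug_tip (a point): centre of the foot of the plug's nose, 44 mm below plug_center
- plug: the same plug; origin at the centre of its foot, z up along the handle. From below: steel nose 32 mm diameter, 40 mm long (foot chamfered 3 mm wide, 4 mm high), steel collar 44 mm diameter, 6 mm thick, green handle 24 mm diameter, 42 mm long
- bore_mouth (a point): centre of the mouth of the vertical bore, in the flat top of the aluminium housing, 112 mm above the bench. Bore 36 mm diameter with a 3 mm chamfer; top of housing 130 (x) by 120 (y) mm, centred on the bore; the fixture is bolted down
- seat (a joint): travel in m of the brass spring-loaded seat in the bore: 0 at rest (its top 8 mm below the bore mouth), grows as it is pushed straight down, stop at 0.024. The push it takes, plug's weight included: about 2.5 N to start, 7 N at 12 mm, 12 N at the stop. Green on the dial is 9 to 15 mm, red 18 to 24 mm
- dial_centre (a point): centre of the white dial face, 86 mm diameter, 130 mm from the bore axis, beyond the housing; leans back 45 degrees, facing up and away from the housing; highest point 118 mm above the bench. Black pointer: 10 degrees clockwise per mm of seat travel, straight up the dial (middle of the green sector) at 12 mm
- bin: blue open parts bin, 200 (x) by 280 (y) by 45 mm high, walls and floor 4 mm, origin at the centre of its underside. Six parts stand in it in two rows of three, rows 90 mm apart along the bin's x, columns 85 mm apart along its y, each within about 8 mm of its place; which part is where varies
- redplug_center (a point): centre of a plug of the same shape and size with a RED handle, also in the bin: not wanted
- bolt_mid (a point): middle of a steel hex bolt standing on its head in the bin, 42 mm tall, 35 mm wide
- fitting_mid (a point): middle of a brass hex fitting in the bin, 38 mm tall, 37 mm wide
- bush_mid (a point): middle of a copper bush in the bin, 40 mm diameter, 30 mm tall
- cap_mid (a point): middle of an orange plastic cap in the bin, 42 mm diameter, 22 mm tall
Mind the look-alikes: they are no part of the job. Leave any orange look-alike of the plug alone.

How it is judged (in metres and radians):
On the way, in this order (a step that is already met when the one before it is completed fails the run):
1. the green plug is gripped and lifted clear of the bin (height (world z) of plug_center above 0.12 m and contact force between the fingers and plug above 2 N), for 0.1 s.
2. the plug's nose is in the bore (horizontal distance between plug_tip and bore_mouth below 0.006 m and z of plug_tip in the frame of bore_mouth below -0.003 m), for 0.1 s.
At the end, for the whole second after the job is handed in: The green plug stands upright (within 0.15 rad) with its nose in the bore (within 6 mm of its axis), in contact with the fingers (over 2 N) and holding the seat pushed down 8.7 to 15.3 mm (pointer in the green), through the last second; the other parts in the bin within 35 mm of where it was (value of joint seat between 0.0087 and 0.0153 m and horizontal distance between plug_tip and bore_mouth below 0.006 m and z of plug_tip in the frame of bore_mouth below -0.014 m and angle between plug's own z axis and vertical below 0.15 rad and contact force between the fingers and plug above 2 N); the arm keeps its last pose, push and grip.
It fails at once if the pointer goes into the red (seat pushed past 18.3 mm) (value of joint seat above 0.0183 m).
It fails at once if another part of the bin is moved more than 35 mm (distance of any of redplug_center, bolt_mid, fitting_mid, bush_mid, cap_mid from where it was at the start of the episode above 0.035 m).
It also fails if it takes over 38 s, if anything falls off the work surface, if the arm or the gripper's body presses on something with over 40 N, if the wrist force passes 120 N, or if a joint passes its speed limit or range.

### The arm

A 6-joint arm with a two-finger parallel gripper is mounted at the origin on the work surface. World frame = base frame: x ahead of the robot, y to its left, z up, the work surface at z = 0. Lengths are in m, angles in degrees, forces in N, time in s.
With the tool pointing down it reaches from about 0.275 to 0.725 m from the base axis. Payload 15.9 kg.
Tool frame: the origin (TCP) lies at the very end of the fingers, on their centre line; the grasp point (between the pads) lies 19 mm behind it; y points along the fingers, z is the direction in which the jaws open and shut, and the axes are right-handed (so a half turn about y gives the same grasp; the last joint's range is limited). The gripper opens to 85 mm and grips with 20 to 120 N. Pads are 22 mm wide; open, the fingers measure 114 mm over their backs; the gripper's body (76 mm by 85 mm) begins 54 mm behind the grasp point. The pads swing forward as they close: fully open they stand 13 mm farther back than shut.
Start: joints at [66.921, 12.198, -1.971, 75.831, 0, 90], TCP at [0.196, 0.46, 0.231] pointing down, gripper open.
Joint ranges: [-170.91, 170.91], [-42.67, 98.43], [-65.05, 77.54], [-120.47, 116.71], [-90, 82.35], [-180, 180]. Speed limits (degrees/s): [108.29, 108.29, 136.94, 147.25, 180, 180].

### API

Orientations are given as a 3x3 rotation matrix whose columns are the frame's x, y, z axes.
In Python, from plant import ctrl gives the robot as it stands.
- The arm moves only by the tool drive_tool, never from a script. Its arguments are lists of equal length, an entry for each row: "slide": the shift along the tool's x, y, z in cm, a list of three; "twist": the turn, a rotation vector about the tool's x, y, z in rad, a list of three. A call has 1 to 10 rows; each row is the pose to reach, as a shift and turn from the pose commanded when the call began, along the tool's axes at that moment; what a row does not reach only later rows make up. A row lasts 1/10 s, in which the tool goes at most 50 mm and 8.59 degrees, less where a joint would pass 70% of its speed; a pose out of reach is approached as far as the arm can. A call with a gripper value outside its range is refused whole. "fingers" is the opening, from 0 (shut) to 1 (fully open), set as the call begins (left out, the last holds). The fingers move at their own pace and stop on an object; "squeeze" is the grip in N (left out, the last holds). Time passes only in rows, so rows that repeat a pose let the fingers close. It gives the time, the measured TCP pose, the force and the opening at its end, in the units of the state.
- ctrl.read_state(): the state, without advancing time (a new reading comes with each control period).
- ctrl.grab_frame(name): name is "side" or "top" or "wrist"; returns the picture (384x512x3 uint8, red, green, blue); there is no depth.
- ctrl.calibration(name): a dict with "intrinsics" (3x3 intrinsics, pixels), "dist" ([k1, k2, p1, p2, k3] as OpenCV has them; the pictures are not rectified), "R" (3x3) and "t" (3): a world point X has camera coordinates R X + t. Camera axes: x right, y down, z forward; pixel columns grow to the right and rows downward; lengths in m; the calibration is good to about 2 mm. A picture is of the moment at which its call begins: read the wrist's pose just before it. calibration takes no time and is no camera call; for the wrist camera it gives the pose at the moment of the call.
- ctrl.job_done(): hands the job in, once; it reports no verdict.
Trained networks look in the newest picture that a camera, given by its name, has taken for a name from the list of things; names that differ only in an ending like _2 or _b are one class to them, and where a whole thing is asked for, a point or a joint stands for the part that bears it (a point fixed in the world has none). Each returns a list of dicts, best first, with "confidence" (0 to 1); they miss things now and then, are a little off and sometimes report something else, mostly with a low value. They report only what shows in the picture. A call takes as long as a camera call. They do not tell look-alikes from the thing itself.
- ctrl.trace(camera, thing): "mask" (384x512 bool, what is visible of it) and "box" ([left, top, width, height] in pixels, round what is visible of it).
- ctrl.landmark_of(camera, thing): "point" ([column, row] in pixels: a listed point, or the origin of a listed thing).
The state is a dict: "t": time; "qpos": joint angles; "joint_velocities": joint speeds; "joint_torque": joint torques, N m; "tcp_pos": TCP position; "eef_rot": TCP orientation; "wrist_force": force on the tool from outside, world axes, zero at the start; "moment": the same for the moment, N m; "width": finger opening in m.
Only numpy, scipy, OpenCV 4.12 (cv2) and the standard library are available. Lean on these libraries where they do the work, as an engineer would, in place of code of your own. Each camera call takes 0.05 s, during which the arm holds its last target.

## Working session

There is one attempt and no reset: what is moved stays moved. The work goes in short steps, Python scripts to look and compute and a tool call to move; the robot and the scene stay as the last step left them, time stands still between calls to the robot, and variables do not carry over. Pictures are saved under pics/ and viewed, and the job is handed in when it is done.

Besides the shell and the picture viewer there is one more tool, called after ">>>" in YAML: its name, and indented under it one key for each argument. drive_tool: Moves the arm, as the interface text tells. Its arguments: {"type":"object","properties":{"slide":{"type":"array"},"twist":{"type":"array"},"fingers":{"type":"number"},"squeeze":{"type":"number"}},"required":["slide","twist"]}

```bash
mkdir -p pics; ls; cat > h.py <<'E'
import numpy as np, cv2
from plant import ctrl
def snap(cam,fn):
    im=ctrl.grab_frame(cam); cv2.imwrite('pics/'+fn,cv2.cvtColor(np.asarray(im),cv2.COLOR_RGB2BGR)); return im
def ray(cal,p):
    K=np.array(cal['intrinsics'],float);d=np.array(cal['dist'],float);R=np.array(cal['R']);t=np.array(cal['t'])
    u=cv2.undistortPoints(np.array([[p]],float),K,d)[0,0]
    v=R.T@np.array([u[0],u[1],1]);o=-R.T@t
    return o,v
def atz(cal,p,z):
    o,v=ray(cal,p); return o+v*(z-o[2])/v[2]
def tri(obs):
    A=np.zeros((3,3));b=np.zeros(3)
    for cal,p in obs:
        o,v=ray(cal,p);v=v/np.linalg.norm(v);M=np.eye(3)-np.outer(v,v);A+=M;b+=M@o
    return np.linalg.solve(A,b)
def proj(cal,X):
    K=np.array(cal['intrinsics'],float);d=np.array(cal['dist'],float)
    return cv2.projectPoints(np.array([X],float),cv2.Rodrigues(np.array(cal['R'],float))[0],np.array(cal['t'],float),K,d)[0][0,0]
E
python3 - <<'E'
from h import *
s=ctrl.read_state();print(s['t'],s['tcp_pos'],np.round(s['eef_rot'],3),s['width'])
for c in ['top','side','wrist']:
    cal=ctrl.calibration(c);snap(c,c+'0.png')
    o,v=ray(cal,[256,192]);print(c,o,v)
    for th in ['plug_center','redplug_center','bore_mouth','dial_centre']:
        for r in ctrl.landmark_of(c,th)[:3]:print(c,th,np.round(r['point'],1),round(r['confidence'],2))
print(ctrl.read_state()['t'])
E
```

```text
pics
0.0 [0.19586021 0.45965474 0.230801  ] [[ 0.92  -0.001  0.392]
 [-0.392 -0.001  0.92 ]
 [-0.    -1.    -0.001]] 0.0855223113727343
top [ 0.26124328 -0.01038148  1.3963375 ] [ 0.15147845  0.01439463 -0.98858844]
top plug_center [330.9 196.2] 0.61
top plug_center [332.6 240.5] 0.6
top plug_center [367.6 242.2] 0.5
top redplug_center [362. 202.] 0.61
top bore_mouth [183.9 185.6] 0.72
top dial_centre [191.1 142.8] 0.9
top dial_centre [327.  199.3] 0.65
side [ 0.06135922 -0.99408224  0.70752042] [ 0.31519354  0.79832536 -0.51326797]
side plug_center [288.3 245. ] 0.79
side plug_center [239.4 261.9] 0.75
side plug_center [249.6 290.1] 0.67
side redplug_center [297.5 264. ] 0.84
side bore_mouth [235.7 143.7] 0.9
side dial_centre [279.6 144.5] 0.97
wrist [0.12460506 0.49130491 0.37452385] [ 0.26854203 -0.11719381 -0.95616304]
0.75
```

View pics/top0.png

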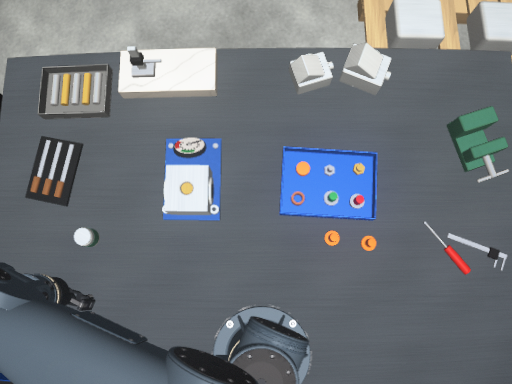

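View pics/side0.png

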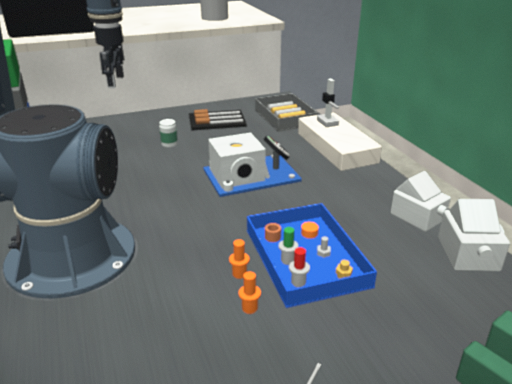

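View pics/wrist0.png

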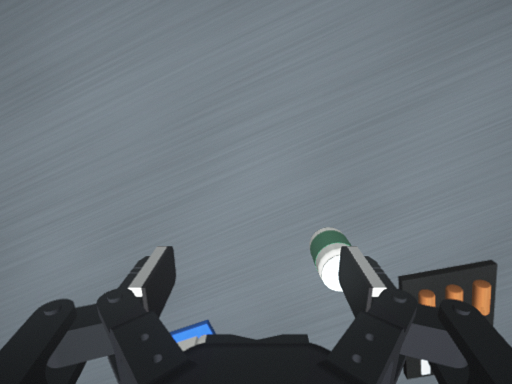

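The top picture shows the green plug at about (331,197), the red one at (358,201) and the brass seat at (187,188). The side picture shows green at (288,245) and the bore at (236,144). The orange look-alikes stand outside the bin. Next I triangulate.

```bash
python3 - <<'E'
from h import *
T=ctrl.calibration('top');S=ctrl.calibration('side')
for n,a,b,z in [('plug',[330.9,196.2],[288.3,245],.048),('red',[358,202],[297.5,264],.048),('bore',[183.9,185.6],[235.7,143.7],.112),('dial',[191.1,142.8],[279.6,144.5],.09)]:
    print(n,np.round(tri([(T,a),(S,b)]),4),np.round(atz(T,a,z),4),np.round(atz(S,b,z),4))
# color centroids in top/side
for c in ['top','side']:
    im=cv2.imread(f'pics/{c}0.png');h=cv2.cvtColor(im,cv2.COLOR_BGR2HSV)
    m=cv2.inRange(h,(45,120,60),(80,255,255));
    n,l,st,ce=cv2.connectedComponentsWithStats(m)
    print(c,[(st[i].tolist(),ce[i].round(1).tolist()) for i in range(1,n) if st[i][4]>30])
    x,y,w,hh=(130,110,290,140) if c=='top' else (190,110,200,200)
    cv2.imwrite(f'pics/{c}0z.png',cv2.resize(im[y:y+hh,x:x+w],None,fx=2.75,fy=2.75,interpolation=cv2.INTER_CUBIC))
E
```

```text
plug [ 0.451  -0.2075  0.0479] [ 0.4526 -0.208   0.048 ] [ 0.4491 -0.2074  0.048 ]
red [ 0.4336 -0.2849  0.0577] [ 0.4345 -0.2867  0.048 ] [ 0.4395 -0.2743  0.048 ]
bore [0.477  0.2102 0.1074] [0.4786 0.2088 0.112 ] [0.4712 0.2009 0.112 ]
dial [0.6059 0.1942 0.0896] [0.6068 0.1938 0.09  ] [0.6043 0.1933 0.09  ]
top [([329, 193, 8, 8, 49], [332.6, 196.1])]
side [([3, 40, 16, 47, 438], [11.1, 62.3]), ([284, 227, 10, 20, 164], [288.3, 236.4])]
```

View pics/top0z.png

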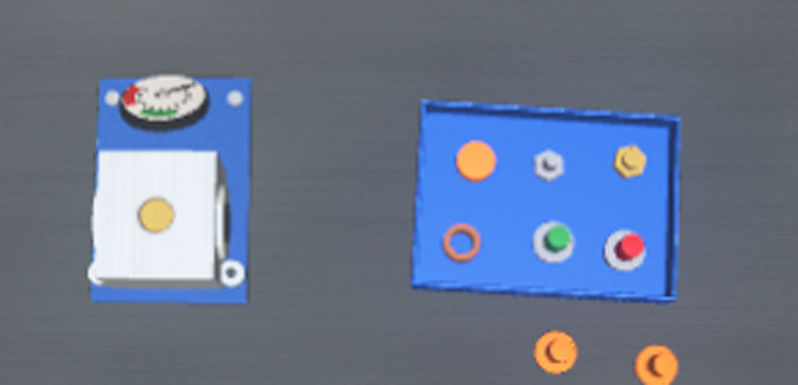

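View pics/side0z.png

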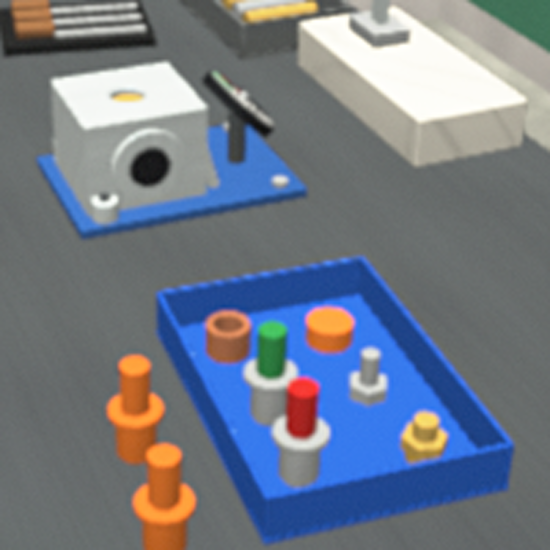

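>>> drive_tool:
  slide:
    - [49.6,3,-51.4]
    - [49.6,3,-51.4]
    - [49.6,3,-51.4]
    - [49.6,3,-51.4]
    - [49.6,3,-51.4]
    - [49.6,3,-51.4]
    - [49.6,3,-51.4]
    - [49.6,3,-51.4]
    - [49.6,3,-51.4]
    - [49.6,3,-51.4]
  twist:
    - [0,1.6,0]
    - [0,1.6,0]
    - [0,1.6,0]
    - [0,1.6,0]
    - [0,1.6,0]
    - [0,1.6,0]
    - [0,1.6,0]
    - [0,1.6,0]
    - [0,1.6,0]
    - [0,1.6,0]
  fingers: 1

```text
t: 1.75
tcp_pos: [0.371, 0.002, 0.211]
eef_rot: [[-0.299, 0.001, 0.954], [-0.954, 0.0, -0.299], [-0.0, -1.0, 0.001]]
wrist_force: [1.7, 1.6, 0.2]
width: 0.0855
```

```bash
cat >> h.py <<'E'
def delta(X,az=None):
    """slide (cm) and twist to bring TCP to X with tool-down, jaw azimuth az deg"""
    s=ctrl.read_state();R=np.array(s['eef_rot']);p=np.array(s['tcp_pos'])
    print('t',round(s['t'],2),'tcp',np.round(p,4),'jaw az',round(np.degrees(np.arctan2(R[1,2],R[0,2])),1),'w',round(s['width'],4),'F',np.round(s['wrist_force'],1),'q',np.round(s['qpos'],1))
    print('slide',np.round(R.T@(np.array(X)-p)*100,2))
    if az is not None:
        a=np.radians(az);z=np.array([np.cos(a),np.sin(a),0]);y=np.array([0,0,-1.]);G=np.stack([np.cross(y,z),y,z],1)
        print('twist',np.round(cv2.Rodrigues(R.T@G)[0].ravel(),3))
E
python3 -c "
from h import *
delta([.451,-.2075,.20],-24.7)"
```

```text
t 1.75 tcp [0.371 0.002 0.211] jaw az -17.4 w 0.0855 F [1.7 1.6 0.2] q [  0.3  -2.7 -21.3  71.3   0.  107.7]
slide [17.6   1.11 13.9 ]
twist [-0.001  0.127 -0.001]
```

>>> drive_tool:
  slide:
    - [17.6,1.1,13.9]
    - [17.6,1.1,13.9]
    - [17.6,1.1,13.9]
    - [17.6,1.1,13.9]
    - [17.6,1.1,13.9]
    - [17.6,1.1,13.9]
    - [17.6,1.1,13.9]
  twist:
    - [0,0.12,0]
    - [0,0.12,0]
    - [0,0.12,0]
    - [0,0.12,0]
    - [0,0.12,0]
    - [0,0.12,0]
    - [0,0.12,0]

```text
t: 2.45
tcp_pos: [0.4516, -0.2053, 0.1995]
eef_rot: [[-0.407, -0.001, 0.913], [-0.913, 0.0, -0.407], [-0.0, -1.0, -0.001]]
wrist_force: [-0.2, 1.2, -1.3]
width: 0.0854
```

```bash
python3 - <<'E'
from h import *
delta([.451,-.2075,.056],-24.7)
W=ctrl.calibration('wrist');snap('wrist','w1.png')
r=ctrl.landmark_of('wrist','plug_center');print([(np.round(x['point'],1),round(x['confidence'],2)) for x in r])
for x in r[:3]: print(atz(W,x['point'],.048))
for z in (.05,.092):print(proj(W,[.451,-.2075,z]))
E
```

```text
t 2.45 tcp [ 0.4516 -0.2053  0.1995] jaw az -24.0 w 0.0854 F [-0.2  1.2 -1.3] q [-24.5  12.2  -6.5  71.3   0.   89.6]
slide [ 0.23 14.35  0.05]
twist [ 0.001  0.012 -0.   ]
[(array([162.1, 223.6]), 0.97), (array([250.9, 183.5]), 0.88), (array([194.1, 294.1]), 0.65)]
[ 0.33312649 -0.20679658  0.048     ]
[ 0.44418213 -0.20488166  0.048     ]
[ 0.32208967 -0.30492483  0.048     ]
[257.66877019 183.64821499]
[257.8252468 195.5830512]
```

View pics/w1.png

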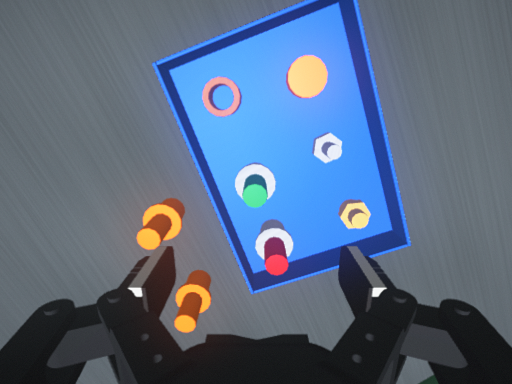

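The wrist picture shows the green handle top at about (255,195), collar (255,183). My estimate predicts (258,196), so the two agree within about 2 mm. The red plug is at (276,262).

```bash
python3 - <<'E'
from h import *
W=ctrl.calibration('wrist')
im=cv2.imread('pics/w1.png');h=cv2.cvtColor(im,cv2.COLOR_BGR2HSV)
m=cv2.inRange(h,(45,100,150),(85,255,255));n,l,st,ce=cv2.connectedComponentsWithStats(m)
print([(st[i].tolist(),ce[i]) for i in range(1,n) if st[i][4]>30])
i=1+np.argmax(st[1:,4]); print(atz(W,ce[i],.092), atz(W,[255,183.5],.05))
c=im[130:290,200:320];cv2.imwrite('pics/w1z.png',cv2.resize(c,None,fx=3.7,fy=3.7,interpolation=cv2.INTER_CUBIC))
E
```

```text
[([243, 184, 25, 23, 447], array([254.46532438, 195.10067114]))]
[ 0.44835234 -0.20506491  0.092     ] [ 0.4485043  -0.20544786  0.05      ]
```

View pics/w1z.png

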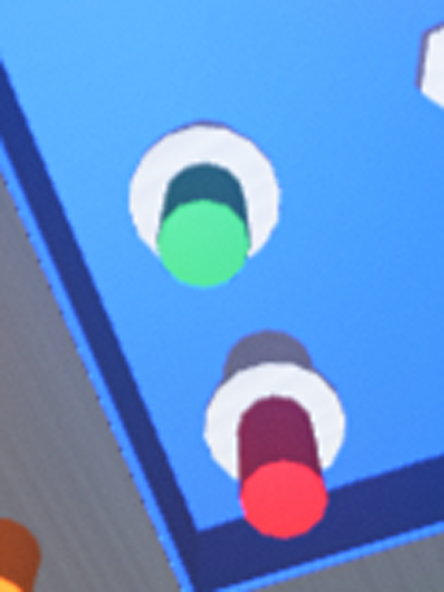

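>>> drive_tool:
  slide:
    - [0.15,3,-0.15]
    - [0.15,6,-0.15]
    - [0.15,9,-0.15]
    - [0.15,11.5,-0.15]
    - [0.15,13.5,-0.15]
    - [0.15,14.3,-0.15]
    - [0.15,14.3,-0.15]
  twist:
    - [0,0,0]
    - [0,0,0]
    - [0,0,0]
    - [0,0,0]
    - [0,0,0]
    - [0,0,0]
    - [0,0,0]

```text
t: 3.25
tcp_pos: [0.4494, -0.2051, 0.0565]
eef_rot: [[-0.405, -0.001, 0.914], [-0.914, 0.0, -0.405], [-0.0, -1.0, -0.001]]
wrist_force: [0.1, 0.5, 0.3]
width: 0.0854
```

>>> drive_tool:
  slide:
    - [0,0,0]
    - [0,0,0]
    - [0,0,0]
    - [0,0,0]
    - [0,0,0]
    - [0,0,0]
    - [0,0,0]
    - [0,0,0]
  twist:
    - [0,0,0]
    - [0,0,0]
    - [0,0,0]
    - [0,0,0]
    - [0,0,0]
    - [0,0,0]
    - [0,0,0]
    - [0,0,0]
  fingers: 0
  squeeze: 70

```text
t: 4.05
tcp_pos: [0.4501, -0.2061, 0.0574]
eef_rot: [[-0.406, 0.001, 0.914], [-0.914, -0.0, -0.406], [-0.0, -1.0, 0.001]]
wrist_force: [-2.1, 0.5, 6.5]
width: 0.0226
```

```bash
python3 - <<'E'
from h import *
delta([.45,-.206,.056],-24.7)
snap('wrist','w2.png')
E
```

```text
t 4.05 tcp [ 0.4501 -0.2061  0.0574] jaw az -24.0 w 0.0226 F [-2.1  0.5  6.5] q [-24.6  17.6 -21.2  51.2   0.   89.4]
slide [-0.    0.14 -0.01]
twist [-0.001  0.013 -0.   ]
```

View pics/w2.png

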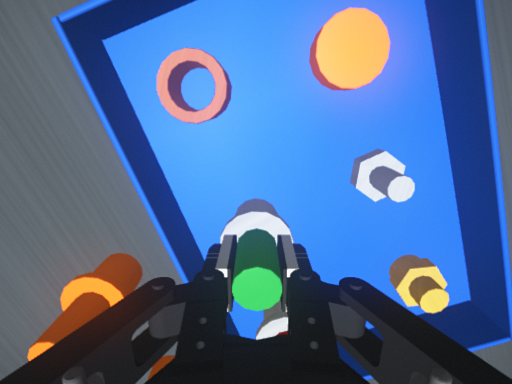

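The wrist picture shows the green handle between the pads at (258,290), upright and centred. Lifting now.

>>> drive_tool:
  slide:
    - [0,-1,0]
    - [0,-3,0]
    - [0,-6,0]
    - [0,-9,0]
    - [0,-12,0]
    - [0,-14.5,0]
    - [0,-16,0]
    - [0,-16,0]
    - [0,-16,0]
  twist:
    - [0,0,0]
    - [0,0,0]
    - [0,0,0]
    - [0,0,0]
    - [0,0,0]
    - [0,0,0]
    - [0,0,0]
    - [0,0,0]
    - [0,0,0]

```text
t: 5.0
tcp_pos: [0.4497, -0.2059, 0.2166]
eef_rot: [[-0.406, -0.0, 0.914], [-0.914, 0.0, -0.406], [-0.0, -1.0, -0.0]]
wrist_force: [0.4, -0.2, -2.0]
width: 0.022
```

```bash
python3 - <<'E'
from h import *
delta([.477,.209,.217],66)
for c in ['wrist','side','top']:
    cal=ctrl.calibration(c);snap(c,c+'3.png')
    for th in (['plug_center','plug_tip','bore_mouth']):
        for x in ctrl.landmark_of(c,th)[:2]:print(c,th,np.round(x['point'],1),round(x['confidence'],2))
im=cv2.imread('pics/side3.png')
cv2.imwrite('pics/side3z.png',cv2.resize(im[100:300,180:380],None,fx=2.75,fy=2.75,interpolation=cv2.INTER_CUBIC))
im=cv2.imread('pics/top3.png')
cv2.imwrite('pics/top3z.png',cv2.resize(im[120:230,140:240],None,fx=5,fy=5,interpolation=cv2.INTER_CUBIC))
E
```

```text
t 5.0 tcp [ 0.4497 -0.2059  0.2166] jaw az -24.0 w 0.022 F [ 0.4 -0.2 -2. ] q [-24.6  11.7  -4.7  73.6   0.   89.4]
slide [-39.02  -0.04 -14.37]
twist [ 0.   -1.57 -0.  ]
wrist plug_center [166.4 211.3] 0.74
wrist plug_center [197.1 287.7] 0.67
wrist plug_tip [256.3 216.9] 0.93
wrist plug_tip [205.4 271.3] 0.76
side plug_center [242.2 260.6] 0.96
side plug_center [246.8 293.9] 0.95
side plug_tip [239.5 275.2] 0.94
side plug_tip [246.7 311.8] 0.69
side bore_mouth [235.5 146.8] 0.67
top plug_center [188.  187.2] 0.44
top bore_mouth [184.5 185.9] 0.66
```

View pics/side3z.png

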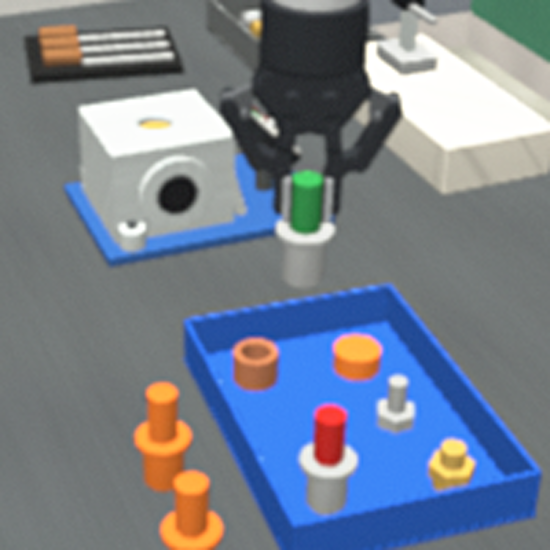

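View pics/top3z.png

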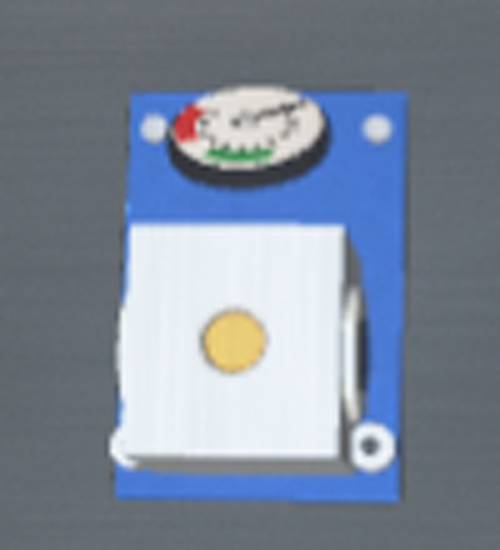

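View pics/wrist3.png

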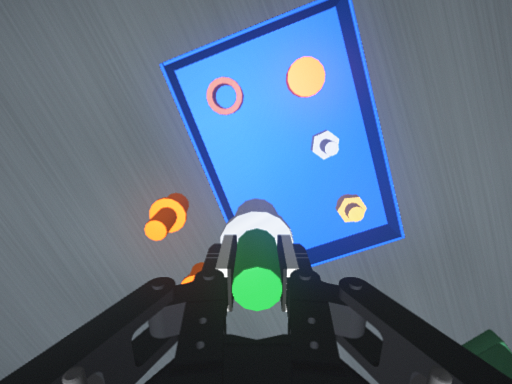

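Side view shows the plug held upright and clear of the bin. The top view shows the seat disc at about (186.3,188), so the landmark net's (184,186) is off. I'll measure it by thresholding.

```bash
python3 - <<'E'
from h import *
cs={}
for c,(x,y,w,hh) in {'top':(165,165,45,45),'side':(205,125,60,40)}.items():
    im=cv2.imread(f'pics/{c}3.png');h=cv2.cvtColor(im,cv2.COLOR_BGR2HSV)
    m=np.zeros(h.shape[:2],np.uint8);m[y:y+hh,x:x+w]=cv2.inRange(h,(15,80,100),(35,255,255))[y:y+hh,x:x+w]
    n,l,st,ce=cv2.connectedComponentsWithStats(m);i=1+np.argmax(st[1:,4]);print(c,st[i],ce[i]);cs[c]=ce[i]
T=ctrl.calibration('top');S=ctrl.calibration('side')
print(tri([(T,cs['top']),(S,cs['side'])]),atz(T,cs['top'],.104),atz(S,cs['side'],.104),atz(S,cs['side'],.11))
# housing top by white mask in top
im=cv2.imread('pics/top3.png');h=cv2.cvtColor(im,cv2.COLOR_BGR2HSV)
m=np.zeros(h.shape[:2],np.uint8);m[155:222,155:220]=cv2.inRange(h,(0,0,205),(180,45,255))[155:222,155:220]
n,l,st,ce=cv2.connectedComponentsWithStats(m);i=1+np.argmax(st[1:,4]);print(st[i],ce[i])
cn=cv2.findContours((l==i).astype(np.uint8),0,2)[0][0];print(cv2.minAreaRect(cn),atz(T,cv2.minAreaRect(cn)[0],.112))
for X in [[0.475,.205,.112]]:
  for dx,dy in [(-.06,-.065),(.06,.065)]: pass
# plug in-hand: handle top & collar in wrist3
W=ctrl.calibration('wrist')
s=ctrl.read_state();p=np.array(s['tcp_pos']);
im=cv2.imread('pics/wrist3.png');h=cv2.cvtColor(im,cv2.COLOR_BGR2HSV)
m=cv2.inRange(h,(45,100,150),(85,255,255));n,l,st,ce=cv2.connectedComponentsWithStats(m);i=1+np.argmax(st[1:,4]);print(st[i],ce[i])
zt=p[2]+.0345
print('tcp',p,'handle top',atz(W,ce[i],zt), 'tip', atz(W,[256.3,216.9],zt-.088))
# side: plug tip
print(tri([(S,[291.5,202]),(W,[256.3,216.9])]))
E
```

```text
top [181 183  12  11 106] [186.4245283  187.93396226]
side [231 144  10   3  23] [235.65217391 144.95652174]
[0.47211664 0.20248784 0.10733341] [0.47319947 0.20289873 0.104     ] [0.47382669 0.20916026 0.104     ] [0.46972608 0.19719802 0.11      ]
[ 162  165   49   48 1902] [186.21608833 187.84542587]
((186.0, 188.5), (47.0, 48.0), 90.0) [0.47030896 0.20274472 0.112     ]
[ 232  267   50   44 1744] [256.64908257 288.56938073]
tcp [ 0.44981292 -0.20593302  0.21673776] handle top [ 0.44877764 -0.20641895  0.25123776] tip [ 0.44824954 -0.20712316  0.16323776]
[ 0.44957493 -0.20872499  0.16113613]
```

>>> drive_tool:
  slide:
    - [-3,0,-1]
    - [-7.5,0,-2.5]
    - [-12,0,-4]
    - [-16.5,0,-5.5]
    - [-21,0,-7.1]
    - [-25.5,0,-8.6]
    - [-30,0,-10.1]
    - [-34.5,0,-11.6]
    - [-39,0,-13.2]
    - [-43.3,0,-14.6]
  twist:
    - [0,0,0]
    - [0,0,0]
    - [0,0,0]
    - [0,0,0]
    - [0,0,0]
    - [0,0,0]
    - [0,0,0]
    - [0,0,0]
    - [0,0,0]
    - [0,0,0]

```text
t: 6.6
tcp_pos: [0.4921, 0.2513, 0.2169]
eef_rot: [[-0.406, 0.0, 0.914], [-0.914, 0.0, -0.406], [-0.0, -1.0, 0.0]]
wrist_force: [1.7, -1.2, -1.9]
width: 0.0223
```

>>> drive_tool:
  slide:
    - [0,0,0]
    - [0,0,0]
    - [0,0,0]
    - [0,0,0]
  twist:
    - [0,0,0]
    - [0,0,0]
    - [0,0,0]
    - [0,0,0]

```text
t: 7.0
tcp_pos: [0.4925, 0.2479, 0.217]
eef_rot: [[-0.408, 0.0, 0.913], [-0.913, -0.0, -0.408], [-0.0, -1.0, 0.0]]
wrist_force: [0.3, 0.1, -2.4]
width: 0.0225
```

```bash
python3 - <<'E'
from h import *
delta([.472,.203,.217],-24)
W=ctrl.calibration('wrist');snap('wrist','w4.png')
r=ctrl.landmark_of('wrist','bore_mouth');print([(np.round(x['point'],1),round(x['confidence'],2),atz(W,x['point'],.112)) for x in r])
r=ctrl.landmark_of('wrist','plug_tip');print([(np.round(x['point'],1),round(x['confidence'],2),atz(W,x['point'],.163)) for x in r])
E
```

```text
t 7.0 tcp [0.4925 0.2479 0.217 ] jaw az -24.1 w 0.0225 F [ 0.3  0.1 -2.4] q [ 26.7  18.5   4.3  75.8  -0.  140.8]
slide [ 4.94  0.   -0.04]
twist [-0.    -0.001 -0.   ]
[]
[(array([256.6, 214.1]), 0.57, array([0.49192681, 0.24853955, 0.163     ]))]
```

View pics/w4.png

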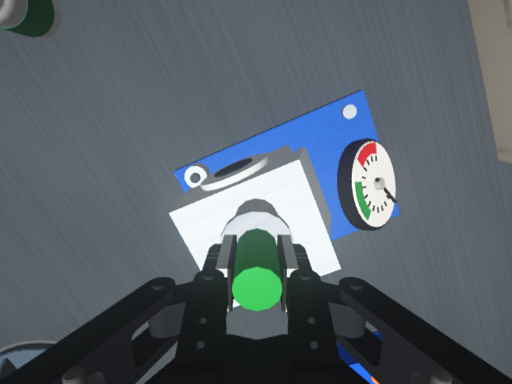

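The plug hides the bore; only the housing top shows, (170–340, 160–300). Backing off a further 5 cm to see it.

>>> drive_tool:
  slide:
    - [-2.5,0,0]
    - [-5,0,0]
    - [-5,0,0]
    - [-5,0,0]
    - [-5,0,0]
  twist:
    - [0,0,0]
    - [0,0,0]
    - [0,0,0]
    - [0,0,0]
    - [0,0,0]

```text
t: 7.65
tcp_pos: [0.5125, 0.294, 0.2169]
eef_rot: [[-0.407, -0.0, 0.914], [-0.914, -0.0, -0.407], [0.0, -1.0, 0.0]]
wrist_force: [0.2, -1.2, -1.2]
width: 0.0222
```

```bash
python3 - <<'E'
from h import *
delta([.472,.203,.217],-24)
W=ctrl.calibration('wrist');snap('wrist','w5.png')
r=ctrl.landmark_of('wrist','bore_mouth');print([(np.round(x['point'],1),round(x['confidence'],2),atz(W,x['point'],.112)) for x in r])
r=ctrl.landmark_of('wrist','plug_tip');print([(np.round(x['point'],1),round(x['confidence'],2),atz(W,x['point'],.163)) for x in r])
im=cv2.imread('pics/w5.png');h=cv2.cvtColor(im,cv2.COLOR_BGR2HSV)
m=cv2.inRange(h,(12,80,80),(40,255,255));n,l,st,ce=cv2.connectedComponentsWithStats(m)
for i in range(1,n):
  if st[i][4]>80: print(st[i],ce[i],atz(W,ce[i],.104))
E
```

```text
t 7.65 tcp [0.5125 0.294  0.2169] jaw az -24.0 w 0.0222 F [ 0.2 -1.2 -1.2] q [ 29.8  23.4  11.3  77.9  -0.  143.8]
slide [ 9.96 -0.01 -0.  ]
twist [-0. -0.  0.]
[]
[]
```

View pics/w5.png

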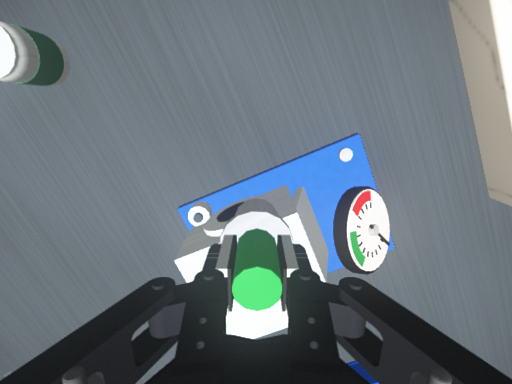

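I had the image direction reversed: image-up is tool -x. The bore shows if I stop on the -y side, so I slide +15 cm along tool x.

>>> drive_tool:
  slide:
    - [3,0,0]
    - [6.5,0,0]
    - [10,0,0]
    - [13,0,0]
    - [15,0,0]
    - [15,0,0]
    - [15,0,0]
    - [15,0,0]
    - [15,0,0]
  twist:
    - [0,0,0]
    - [0,0,0]
    - [0,0,0]
    - [0,0,0]
    - [0,0,0]
    - [0,0,0]
    - [0,0,0]
    - [0,0,0]
    - [0,0,0]

```text
t: 8.7
tcp_pos: [0.4519, 0.1582, 0.2167]
eef_rot: [[-0.406, -0.0, 0.914], [-0.914, 0.0, -0.406], [0.0, -1.0, -0.0]]
wrist_force: [0.4, 0.3, -2.2]
width: 0.0223
```

```bash
python3 - <<'E'
from h import *
delta([.472,.203,.217],-24)
W=ctrl.calibration('wrist');snap('wrist','w6.png')
r=ctrl.landmark_of('wrist','bore_mouth');print([(np.round(x['point'],1),round(x['confidence'],2),atz(W,x['point'],.112)) for x in r])
r=ctrl.landmark_of('wrist','plug_tip');print([(np.round(x['point'],1),round(x['confidence'],2),atz(W,x['point'],.1635)) for x in r])
im=cv2.imread('pics/w6.png');h=cv2.cvtColor(im,cv2.COLOR_BGR2HSV)
m=cv2.inRange(h,(12,80,80),(40,255,255));n,l,st,ce=cv2.connectedComponentsWithStats(m)
for i in range(1,n):
  if st[i][4]>80: print(st[i],ce[i],atz(W,ce[i],.104))
E
```

```text
t 8.7 tcp [0.4519 0.1582 0.2167] jaw az -23.9 w 0.0223 F [ 0.4  0.3 -2.2] q [ 19.3   9.9  -6.9  73.2   0.  133.2]
slide [-4.91 -0.03  0.02]
twist [0.    0.001 0.   ]
[(array([258.5, 139.7]), 0.91, array([0.47282469, 0.20301133, 0.112     ]))]
[(array([255.9, 216.4]), 0.8, array([0.45029755, 0.15762148, 0.1635    ]))]
[ 240  119   37   37 1089] [258.04407713 137.17814509] [0.47303002 0.2043465  0.104     ]
```

View pics/w6.png

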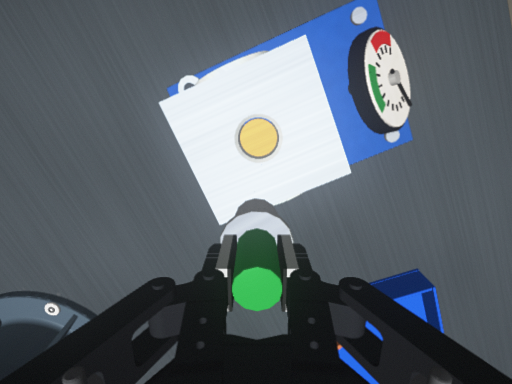

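The wrist picture shows the seat disc at (258,137) and its chamfer ring, about (236–281, 115–160). The dial pointer is at rest. Refining the ring and the plug's axis.

```bash
python3 - <<'E'
from h import *
from scipy.optimize import least_squares
W=ctrl.calibration('wrist');p=np.array(ctrl.read_state()['tcp_pos'])
im=cv2.imread('pics/w6.png');g=cv2.cvtColor(im,cv2.COLOR_BGR2GRAY)
cv2.imwrite('pics/w6z.png',cv2.resize(im[95:320,200:320],None,fx=2.6,fy=2.6,interpolation=cv2.INTER_CUBIC))
h=cv2.cvtColor(im,cv2.COLOR_BGR2HSV)
m=(g<215).astype(np.uint8);m[:, :225]=0;m[:,295:]=0;m[:105]=0;m[170:]=0
n,l,st,ce=cv2.connectedComponentsWithStats(m)
for i in range(1,n):
  if st[i][4]>300:
    cn=max(cv2.findContours((l==i).astype(np.uint8),0,1)[0],key=cv2.contourArea);e=cv2.fitEllipse(cn);print(st[i],e,atz(W,e[0],.112))
m=cv2.inRange(h,(45,100,150),(85,255,255));n,l,st,ce=cv2.connectedComponentsWithStats(m);i=1+np.argmax(st[1:,4])
cn=max(cv2.findContours((l==i).astype(np.uint8),0,1)[0],key=cv2.contourArea);e=cv2.fitEllipse(cn)
print('handle',st[i],e,ce[i],atz(W,e[0],p[2]-.0535+.088)-p)
for X in ([0,0,-.0535],[0,0,-.0075],[0,0,.0345]):print(X,proj(W,p+X))
E
```

```text
[ 235  117   44   43 1357] ((256.99615478515625, 137.4999542236328), (41.733924865722656, 43.142791748046875), 108.4443588256836) [0.4722524  0.20508288 0.112     ]
handle [ 232  267   50   44 1696] ((256.5329895019531, 288.63641357421875), (42.25946044921875, 49.18110275268555), 88.98825073242188) [256.53125   288.6432783] [-0.00110041 -0.00048586  0.0345    ]
[0, 0, -0.0535] [257.59563368 214.73645171]
[0, 0, -0.0075] [257.88848402 243.47906175]
[0, 0, 0.0345] [258.33104157 286.95243093]
```

View pics/w6z.png

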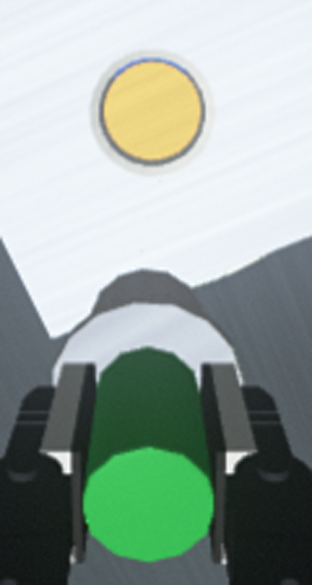

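>>> drive_tool:
  slide:
    - [-2,0,0.1]
    - [-4,0,0.1]
    - [-5.1,0,0.1]
    - [-5.1,1.5,0.1]
    - [-5.1,3,0.1]
    - [-5.1,3.5,0.1]
    - [-5.1,3.5,0.1]
    - [-5.1,3.5,0.1]
  twist:
    - [0,0,0]
    - [0,0,0]
    - [0,0,0]
    - [0,0,0]
    - [0,0,0]
    - [0,0,0]
    - [0,0,0]
    - [0,0,0]

```text
t: 9.65
tcp_pos: [0.4735, 0.2039, 0.1824]
eef_rot: [[-0.406, 0.0, 0.914], [-0.914, 0.0, -0.406], [-0.0, -1.0, 0.0]]
wrist_force: [0.6, -0.2, -1.2]
width: 0.0224
```

```bash
python3 - <<'E'
from h import *
delta([.4737,.2048,.1605],-24)
for c in ['wrist','side','top']:
    cal=ctrl.calibration(c);im=snap(c,c+'7.png')
im=cv2.imread('pics/side7.png');a=cv2.resize(im[70:190,190:310],None,fx=4,fy=4,interpolation=cv2.INTER_CUBIC)
cv2.imwrite('pics/s7z.png',a)
E
```

```text
t 9.65 tcp [0.4735 0.2039 0.1824] jaw az -24.0 w 0.0224 F [ 0.6 -0.2 -1.2] q [ 23.3  14.8  -5.7  69.4  -0.  137.3]
slide [-0.09  2.19 -0.02]
twist [-0.  0. -0.]
```

View pics/s7z.png

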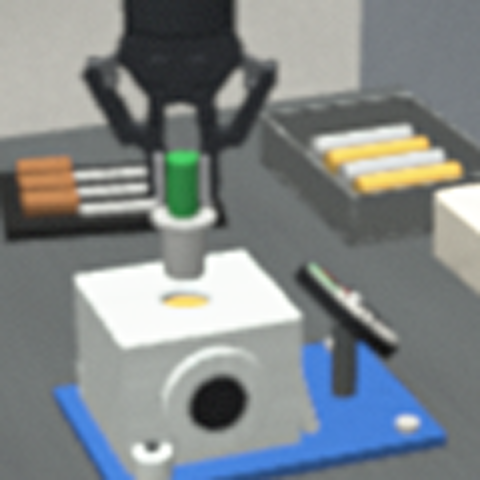

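View pics/wrist7.png

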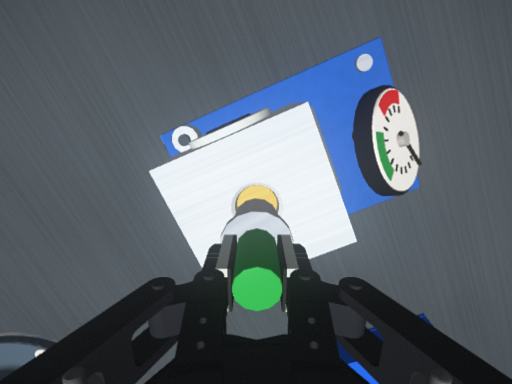

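The side view shows the nose directly above the bore, and the wrist view has the bore centred with the plug at column 257. Lowering into the mouth.

>>> drive_tool:
  slide:
    - [-0.1,0.7,0]
    - [-0.1,1.4,0]
    - [-0.1,1.9,0]
    - [-0.1,2.2,0]
    - [-0.1,2.2,0]
    - [-0.1,2.2,0]
  twist:
    - [0,0,0]
    - [0,0,0]
    - [0,0,0]
    - [0,0,0]
    - [0,0,0]
    - [0,0,0]

```text
t: 10.4
tcp_pos: [0.4738, 0.2048, 0.1598]
eef_rot: [[-0.406, -0.0, 0.914], [-0.914, -0.0, -0.406], [0.0, -1.0, -0.0]]
wrist_force: [-0.8, -0.0, -2.8]
width: 0.0224
```

```bash
python3 - <<'E'
from h import *
delta([.4737,.2048,.1455],-24)
W=ctrl.calibration('wrist')
snap('wrist','w8.png')
im=cv2.imread('pics/w8.png')
cv2.imwrite('pics/w8z.png',cv2.resize(im[80:320,140:440],None,fx=2.5,fy=2.5,interpolation=cv2.INTER_CUBIC))
E
```

```text
t 10.4 tcp [0.4738 0.2048 0.1598] jaw az -24.0 w 0.0224 F [-0.8 -0.  -2.8] q [ 23.4  15.4  -8.2  66.4  -0.  137.3]
slide [-0.    1.43 -0.01]
twist [0.    0.001 0.   ]
```

View pics/w8z.png

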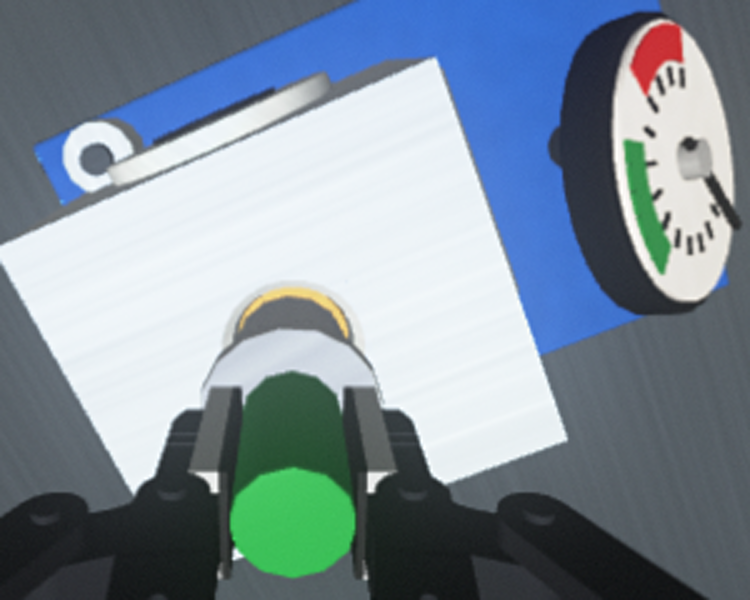

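Nose is inside the mouth and roughly centred in the ring, with no side force. Pushing slowly, first about 1 cm.

>>> drive_tool:
  slide:
    - [0,0.3,0]
    - [0,0.6,0]
    - [0,0.9,0]
    - [0,1.1,0]
    - [0,1.1,0]
    - [0,1.1,0]
  twist:
    - [0,0,0]
    - [0,0,0]
    - [0,0,0]
    - [0,0,0]
    - [0,0,0]
    - [0,0,0]

```text
t: 11.05
tcp_pos: [0.474, 0.2048, 0.149]
eef_rot: [[-0.406, 0.001, 0.914], [-0.914, 0.0, -0.406], [-0.0, -1.0, 0.0]]
wrist_force: [2.3, -0.1, 4.0]
width: 0.0226
```

```bash
python3 - <<'E'
from h import *
delta([.4737,.2048,.1455],-24)
snap('wrist','w9.png')
im=cv2.imread('pics/w9.png')
cv2.imwrite('pics/w9z.png',cv2.resize(im[80:320,140:440],None,fx=2.5,fy=2.5,interpolation=cv2.INTER_CUBIC))
E
```

```text
t 11.05 tcp [0.474  0.2048 0.149 ] jaw az -24.0 w 0.0226 F [ 2.3 -0.1  4. ] q [ 23.4  15.8  -9.4  64.8  -0.  137.3]
slide [ 0.02  0.35 -0.03]
twist [-0.  0. -0.]
```

View pics/w9z.png

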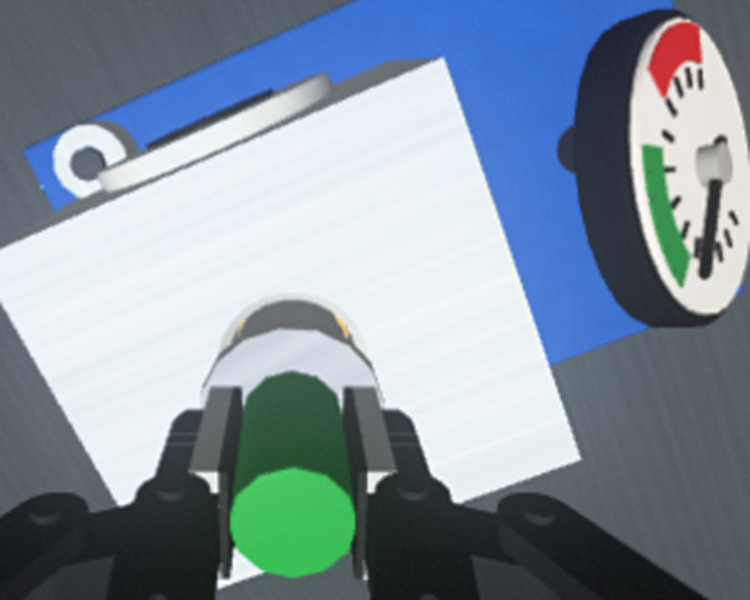

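The pointer at (710,230 zoomed) is just short of green, around 7–8 mm. The TCP height says about 8 mm. Pushing 4 mm more.

>>> drive_tool:
  slide:
    - [0,0.15,0]
    - [0,0.3,0]
    - [0,0.4,0]
    - [0,0.4,0]
    - [0,0.4,0]
    - [0,0.4,0]
  twist:
    - [0,0,0]
    - [0,0,0]
    - [0,0,0]
    - [0,0,0]
    - [0,0,0]
    - [0,0,0]

```text
t: 11.7
tcp_pos: [0.4739, 0.2048, 0.1449]
eef_rot: [[-0.406, 0.0, 0.914], [-0.914, 0.0, -0.406], [-0.0, -1.0, 0.0]]
wrist_force: [2.5, 0.4, 5.1]
width: 0.0223
```

```bash
python3 - <<'E'
from h import *
delta([.4737,.2048,.1455],-24)
snap('wrist','w10.png');snap('top','t10.png');snap('side','s10.png')
im=cv2.imread('pics/w10.png')
a=cv2.resize(im[80:320,140:440],None,fx=2,fy=2,interpolation=cv2.INTER_CUBIC)
cv2.imwrite('pics/w10z.png',cv2.resize(im[80:230,340:460],None,fx=4,fy=4,interpolation=cv2.INTER_CUBIC))
im=cv2.imread('pics/s10.png');cv2.imwrite('pics/s10z.png',cv2.resize(im[70:320,190:390],None,fx=2.4,fy=2.4,interpolation=cv2.INTER_CUBIC))
E
```

```text
t 11.7 tcp [0.4739 0.2048 0.1449] jaw az -24.0 w 0.0223 F [2.5 0.4 5.1] q [ 23.4  15.9  -9.8  64.3  -0.  137.3]
slide [ 0.01 -0.06 -0.02]
twist [-0.     0.001 -0.   ]
```

View pics/w10z.png

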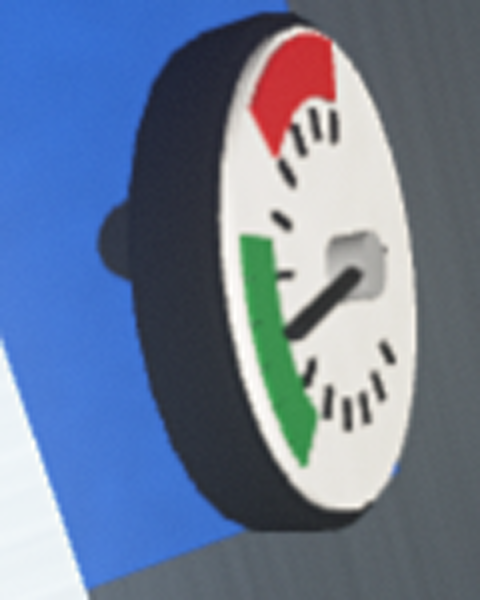

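View pics/s10z.png

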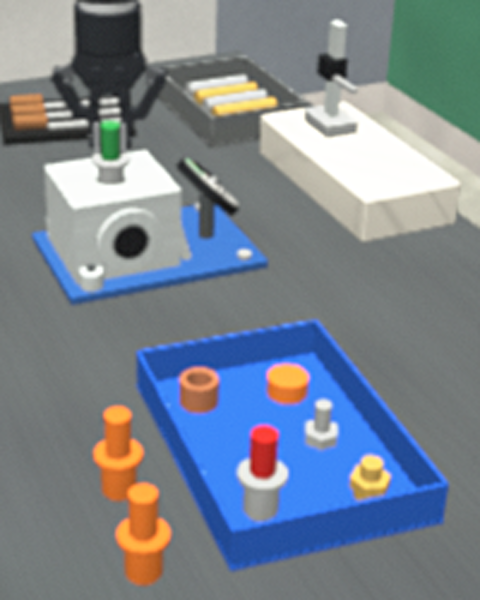

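The pointer stands in the middle of the green sector, the plug is upright in the bore, and the other parts are undisturbed. Handing in.

```bash
python3 - <<'E'
from plant import ctrl
print(ctrl.job_done())
s=ctrl.read_state();print(s['t'],s['tcp_pos'],s['wrist_force'],s['width'])
E
```

```text
the job is handed in; nothing more can be done
None
the job is handed in; nothing more can be done
```

The green plug is in the bore with the arm still gripping it, holding the seat down with the pointer in the green. I handed the job in at about 11.9 s of the 38 s allowed; no verdict is reported.

**What I did:** I gripped the plug by its handle with 70 N and lifted it out of the bin. With the wrist camera I located the bore, lowered the nose in without side force, and pushed the seat down in two steps.

**Last checks:**
- **Pointer:** it stood in the middle of the green, about 12 mm of travel. The tool height implies about 12.5 mm. The pointer was short of green after the first push and showed nowhere near red in any picture.
- **Push and grip:** the wrist read about +5 N upward, against about −2 N with the plug hanging free. That is about 7 N on the seat, as expected at 12 mm. The finger opening was 22.3 mm, slightly under the 24 mm handle; the plug didn't slip.
- **Other parts:** in the last side picture the plug stood upright in the bore. The red plug, the other four bin parts and the two orange look-alikes stood where they were.

**What disagreed:**
- **Bore position:** the network's first bore point in the top camera was about 6 to 8 mm off. I replaced it with the wrist-camera fit, good to about 1–2 mm.
- **Wrong-way look:** I first moved to the wrong side of the bore to look at it, which cost about 2 s but touched nothing.

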